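# Third hand at the sprung stop

### The job

Lift the lid of the grey case by its knob until it rests open on its stop, take out the square aluminium bar, and lay it flat along the middle of the fixture's bed with one end towards the sprung stop pad. Push the bar lengthwise, square against the pad, with a steady 10 N or so (the pad then gives about 10 mm, half its travel; never ram it), and finish your program while still holding it pressed like that, so that a colleague can clamp it down. Leave the lid open, the brass hexagon bar in the case, and everything else where it is.

Things in the scene. Friction and masses are not known exactly. Their poses are not given: they have to be found in the camera images.
- case: Open-topped grey sheet-steel case with a hinged lid, fixed to the bench; outside 180 (x) x 190 (y) x 60 mm high without the lid, walls and floor 6 mm. Origin: centre of its underside. Its x axis points from the knob (front) side to the hinge side; z up. It stands left or right of the middle of the bench, the fixture on the other side.
- lid (a joint): Hinge of the case's lid, along the case's y axis at the rear top edge: 0 = shut, 1.75 rad = fully open, leaning back on its stop. The lid is a 180 x 190 x 6 mm plate of 0.2 kg; left alone below about 1.5 rad it falls shut, above that it falls open against the stop.
- lid_hinge (a point): Point on the hinge axis, in the middle of its length: 90 mm behind the case's centre (case x), 60.5 mm above its underside. Its axes turn with the lid.
- lid_knob (a point): Grip point in the head of the lid's round black knob: 164 mm from the hinge axis towards the lid's front edge and 31 mm above the lid's underside. The knob stands upright on the lid, its axis 16 mm from the front edge, and is 32 mm tall; its head is 28 mm across and 14 mm thick, on a neck 14 mm across. On the open lid it is at the far side. Its axes turn with the lid.
- alu_bar: Loose plain square aluminium bar, 25 x 140 x 25 mm, 0.16 to 0.32 kg, lying lengthwise (roughly along the case's x axis) on the case floor, 6 mm above the case's underside. Origin: centre of its underside; its long axis is y, z up.
- brass_bar: Loose hexagonal brass bar, 22 x 90 x 19 mm, lying beside the aluminium bar in the case (the two may be either way round); stays there. Origin: centre of its underside; its long axis is y.
- bed (a point): Centre of the top face of the fixture's aluminium bed plate: 260 mm long (x) x 90 mm wide (y), 12 mm thick, fixed to the bench; no side walls. Axes: x along the bed towards the sprung stop, which is at the end farther from the robot; z up. The stop pad's face rests at x = +70 mm; a 42 mm tall block stands behind it, from x = +106 to +128 mm.
- stop_pad: Upright flat steel pad of the sprung stop, 56 mm wide (y), from 2 to 34 mm above the bed, 8 mm thick. Origin: bottom middle of its front face, at bed height; x points away from the bar, along the bed.
- pad_face (a point): Point on the front face of the stop pad, on the bed's middle line, 12.5 mm above the bed (half the bar's height). Moves with the pad. Axes as the bed's.
- stop_slide (a joint): How far the stop pad is pushed in along the bed's x, in m: 0 at rest, 0.02 at the end of its travel. The spring pushes back with 3 N at the start plus 0.7 N per mm: 10 N at 10 mm, 17 N at 20 mm, after that it is rigid.
- screwdriver: Bystander: loose small screwdriver, 20 x 150 x 21 mm, lying between case and fixture. Origin: centre of its underside.
- tape: Bystander: loose small roll of tape, 62 mm across, 19 mm high, on the left of the bench. Origin: centre of its underside.
- pliers: Bystander: loose pliers, 60 x 182 x 15 mm, on the right of the bench. Origin: centre of its underside.
- weight: Bystander: loose brass knobbed weight, 38 mm across, 57 mm high, behind the work. Origin: centre of its underside.

How it is judged:
By the outcome, as a careful person would: the job done as asked, in the order asked, and still so for the second after the job is handed in, while the arm keeps its last pose, push and grip.
It also fails if it takes over 58 s, if anything falls off the work surface, if the arm or the gripper's body presses on something with over 40 N, if the wrist force passes 120 N, or if a joint passes its speed limit or range.

### The arm

A 6-joint arm with a two-finger parallel gripper is mounted at the origin on a cart in front of the work surface, level with it; the furniture and walls round the work are solid. World frame = base frame: x ahead of the robot, y to its left, z up, the work surface at z = 0. Lengths are in mm, angles in degrees, forces in N, time in s.
With the tool pointing down it reaches from about 400 to 925 mm from the base axis. Payload 3.4 kg.
Tool frame: the origin (TCP) lies midway between the tips of the shut fingers; the grasp point (between the pads) lies grip_depth behind it (grip_depth is the distance from the TCP to the grasp point, in mm); z points along the fingers, y is the line along which they close (so a half turn about z gives the same grasp; the last joint's range is limited). The gripper opens to 85 mm and grips with 20 to 120 N. Pads are 22 mm wide; open, the fingers measure 114 mm over their backs; the gripper's body (76 mm by 85 mm) begins 54 mm behind the grasp point. The pads swing forward as they close: fully open they stand 13 mm farther back than shut.
Start: joints at [-74.685, 17.578, 86.31, -0, 76.112, -4.211], TCP at [192.165, -541.944, 231.305] pointing down, gripper open.
Joint ranges: [-179.03, 179.03], [-60, 130.46], [8.19, 133.38], [-81.62, 261.62], [5.75, 156.47], [-153.77, 153.77]. Speed limits (degrees/s): [147.25, 147.25, 180, 180, 180, 180].

### API

Orientations are given as a 3x3 rotation matrix whose columns are the frame's x, y, z axes.
In Python, from cell import observe, capture, finish_job, grip_depth gives the robot as it stands.
- The arm moves only by the tool play_rows, never from a script. Its argument "plan" is a list of rows, each a list of 6 numbers: the shift along the tool's x, y, z in mm, then the turn, a rotation vector about the tool's x, y, z in degrees. In form: [[tx, ty, tz, wx, wy, wz], ...]. A call has 1 to 20 rows; each row shifts and turns the commanded pose from where the row before left it, along the tool's axes as they then stand; what a row does not reach is not made up. A row lasts 1/12 s, in which the tool goes at most 41.7 mm and 7.16 degrees, less where a joint would pass 70% of its speed; a pose out of reach is approached as far as the arm can. A call is refused whole if a number of a shift passes 41.7 or a number of a turn 7.16, either way. A call with a gripper value outside its range is refused whole. "hand" is the finger opening in mm, from 0 to 85.4, set as the call begins (left out, the last holds). The fingers move at their own pace and stop on an object; the grip force is fixed at half the most. Time passes only in rows, so rows that do not move let the fingers close. It gives the time, the measured TCP pose, the force, the opening and the grip force at its end, in the units of the state.
- observe(): the state, without advancing time (a new reading comes with each control period).
- capture(name): name is "side" or "top" or "wrist"; returns a dict with "frame" (420x560x3 uint8, blue, green, red), "fx", "fy", "cx", "cy" (pixels), "position" and "rotation" of the camera in the world. Camera axes: x right, y down, z forward; pixel columns grow to the right and rows downward; lengths in mm; the calibration is good to about 2 mm. A picture is of the moment at which its call begins. There is no depth.
- finish_job(): hands the job in; it is judged then, once.
The state is a dict: "t": time; "q": joint angles; "qvel": joint speeds; "joint_torque": joint torques, N m; "eef_pos": TCP position; "tool_rot": TCP orientation; "ft_force": force on the tool from outside, world axes, zero at the start; "wrist_torque": the same for the moment, N m; "opening": finger opening in mm; "finger_force": force on a finger pad.
Only numpy, scipy, OpenCV 4.12 (cv2) and the standard library are available. Lean on these libraries where they do the work, as an engineer would, in place of code of your own. Each camera call takes 0.05 s, during which the arm holds its last target. There are 200 camera calls.

## Working session

There is one attempt and no reset: what is moved stays moved. The work goes in short steps, Python scripts to look and compute and a tool call to move; the robot and the scene stay as the last step left them, time stands still between calls to the robot, and variables do not carry over. Pictures are saved under pics/ and viewed, at most 10 in all, crops included, and the job is handed in when it is done.

Besides the shell and the picture viewer there is one more tool, called after ">>>" as name(argument=value, ...) on one line, values as JSON. play_rows: Moves the arm, as the interface text tells. Its arguments: {"type":"object","properties":{"plan":{"type":"array"},"hand":{"type":"number"}},"required":["plan"]}

```bash
mkdir -p pics; cat > h.py <<'E'
import numpy as np, cv2, json
from cell import observe, capture, finish_job, grip_depth
def snap(n,f):
    c=capture(n); cv2.imwrite('pics/'+f+'.png',c['frame'])
    json.dump({k:np.array(c[k]).tolist() for k in c if k!='frame'},open('pics/'+f+'.json','w'))
def ray(f,u,v,z):
    c=json.load(open('pics/'+f+'.json'));R=np.array(c['rotation']);p=np.array(c['position'])
    d=R@np.array([(u-c['cx'])/c['fx'],(v-c['cy'])/c['fy'],1]);return p+d*(z-p[2])/d[2]
def proj(f,P):
    c=json.load(open('pics/'+f+'.json'));R=np.array(c['rotation']);q=R.T@(np.array(P)-np.array(c['position']))
    return q[0]/q[2]*c['fx']+c['cx'],q[1]/q[2]*c['fy']+c['cy']
E
python3 - <<'E'
from h import *
snap('top','t1');snap('side','s1')
o=observe();print(o,grip_depth)
print(open('pics/t1.json').read(),open('pics/s1.json').read())
E
```

```text
{'t': 0.1, 'q': array([-7.46845822e+01,  1.76173485e+01,  8.63744494e+01,  2.05740102e-03,
        7.61113726e+01, -4.21018656e+00]), 'qvel': array([ 0.05864668, -0.06435906, -0.09188982, -0.0483822 ,  0.05391744,
        0.02701445]), 'joint_torque': array([ 8.96047877e-04, -4.58527958e+01, -2.52607083e+01, -4.13669602e-05,
        5.53985519e-03,  9.78075775e-06]), 'eef_pos': array([ 192.0187881 , -541.34389061,  230.49228183]), 'tool_rot': array([[ 9.42495154e-01,  3.34219524e-01, -4.41993723e-04],
       [ 3.34219774e-01, -9.42493551e-01,  1.74592437e-03],
       [ 1.66945779e-04, -1.79324830e-03, -9.99998378e-01]]), 'ft_force': array([ 0.31660241, -0.06371526, -0.32189034]), 'wrist_torque': array([0.01143162, 0.03590056, 0.03154947]), 'finger_force': 0.0, 'opening': 85.2932737797049} 18.700000000000003
{"fx": 386.31819699444594, "fy": 386.31819699444594, "cx": 276.1653082768704, "cy": 210.4803119930943, "position": [417.05218999186684, -26.59660185675601, 1203.993959088013], "rotation": [[-0.017604448550172458, -0.990401684998571, 0.137093346823381], [-0.9998362379233643, 0.016863022507262848, -0.006567785560869513], [0.004192937693115813, -0.1371865183752071, -0.9905363589740614]]} {"fx": 384.11703171000994, "fy": 384.11703171000994, "cx": 275.3576112705896, "cy": 212.26749468800725, "position": [220.2656930307763, 754.8621077774052, 822.4811298364705], "rotation": [[-0.9183087111332787, -0.24936308210219874, 0.30745270260843105], [-0.3955237855027746, 0.610202509533537, -0.6864501674998184], [-0.016433081217207546, -0.7519780253727271, -0.6589833102577355]]}
```

View pics/t1.png

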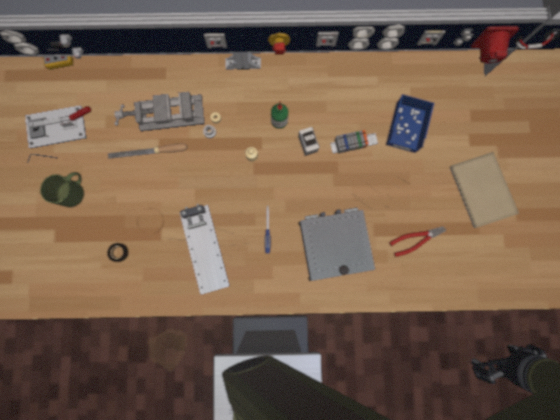

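View pics/s1.png

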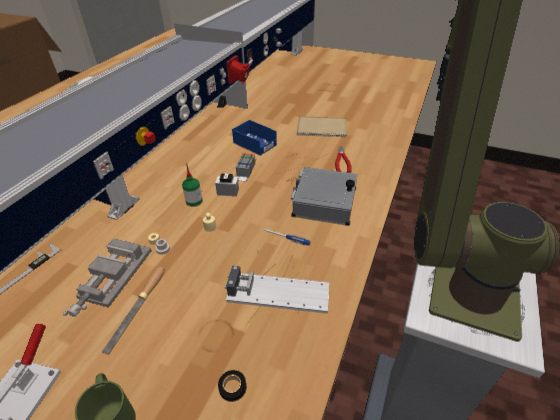

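The top view shows the case (about 300–373, 210–280) with the knob near (344,269), and the bed from (193,210) to (215,290). I'll enlarge for corners.

```bash
python3 - <<'E'
from h import *
a=cv2.imread('pics/t1.png')[195:300,170:385]
a=cv2.convertScaleAbs(cv2.resize(a,(0,0),fx=3.7,fy=3.7,interpolation=cv2.INTER_CUBIC),alpha=1.3)
cv2.imwrite('pics/t1c.png',a)
E
```

```text
(no output)
```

View pics/t1c.png

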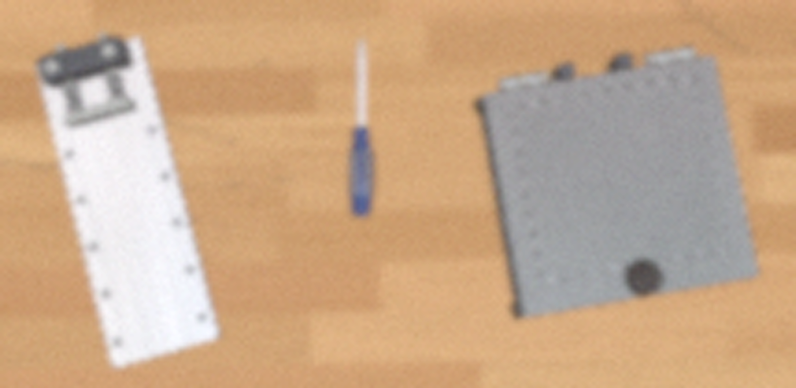

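The crop shows lid corners at (482,97), (716,57), (757,274) and (522,318), the knob at (644,277), bed near corners at (113,367) and (217,338), bed far right at (137,38), and the pad front edge from (68,123) to (133,108).

```bash
python3 - <<'E'
from h import *
np.set_printoptions(precision=1,suppress=True)
r=lambda u,v,z: ray('t1',u/3.7+170-.4,v/3.7+195-.4,z)
L=np.array([r(*p,66.5) for p in [(482,97),(716,57),(757,274),(522,318)]])
print(L, L.mean(0)); e=(L[0]+L[1]-L[2]-L[3])/2; print(np.linalg.norm(e),np.degrees(np.arctan2(e[1],e[0])))
w=L[0]-L[1]+L[3]-L[2]; print(np.linalg.norm(w)/2,np.degrees(np.arctan2(-w[0],w[1])))
print('knob',r(644,277,96))
B=np.array([r(*p,12) for p in [(113,367),(217,338),(137,38),(36,66)]]);print(B,B.mean(0))
e=(B[2]+B[3]-B[0]-B[1])/2;print(np.linalg.norm(e),np.degrees(np.arctan2(e[1],e[0])))
P=np.array([r(*p,46) for p in [(68,123),(133,108)]]);print('pad',P,P.mean(0))
E
```

```text
[[ 542.4 -103.8   66.5]
 [ 571.5 -292.9   66.5]
 [ 398.5 -316.8   66.5]
 [ 367.6 -130.6   66.5]] [ 470.  -211.    66.5]
175.7479369768032 8.306901168832505
190.01391805054598 9.077159513624627
knob [ 398.2 -222.4   96. ]
[[331.8 199.7  12. ]
 [353.6 114.8  12. ]
 [603.4 182.   12. ]
 [581.  266.7  12. ]] [467.4 190.8  12. ]
258.3785167364087 15.053695954231623
pad [[529.2 231.6  46. ]
 [540.5 178.9  46. ]] [534.8 205.3  46. ]
```

```bash
cat >> h.py <<'E'
from scipy.spatial.transform import Rotation as Ro
np.set_printoptions(precision=2,suppress=True)
def down(yaw,tilt=0): # tool x at yaw, z down; tilt about tool y
    return (Ro.from_euler('z',yaw,degrees=True)*Ro.from_euler('x',180,degrees=True)*Ro.from_euler('y',tilt,degrees=True)).as_matrix()
def to(p,R,o=None):
    o=o or observe(); R0=o['tool_rot']
    print('pos',o['eef_pos'],'turn',Ro.from_matrix(R0.T@R).as_rotvec(degrees=True),'then shift',R.T@(np.array(p)-o['eef_pos']),'F',o['ft_force'],'op',o['opening'],'t',o['t'])
E
python3 -c "
from h import *
to([398,-222,150],down(8.8))"
```

```text
pos [ 192.02 -541.34  230.49] turn [-0.1   0.   10.73] then shift [ 252.41 -284.07   80.49] F [ 0.32 -0.06 -0.32] op 85.2932737797049 t 0.1
```

>>> play_rows(plan=[[0, 0, 0, 0, 0, 5.4], [0, 0, 0, 0, 0, 5.3], [15.8, -17.8, 5, 0, 0, 0], [15.8, -17.8, 5, 0, 0, 0], [15.8, -17.8, 5, 0, 0, 0], [15.8, -17.8, 5, 0, 0, 0], [15.8, -17.8, 5, 0, 0, 0], [15.8, -17.8, 5, 0, 0, 0], [15.8, -17.8, 5, 0, 0, 0], [15.8, -17.8, 5, 0, 0, 0], [15.8, -17.8, 5, 0, 0, 0], [15.8, -17.8, 5, 0, 0, 0], [15.8, -17.8, 5, 0, 0, 0], [15.8, -17.8, 5, 0, 0, 0], [15.8, -17.8, 5, 0, 0, 0], [15.8, -17.8, 5, 0, 0, 0], [15.8, -17.8, 5, 0, 0, 0], [15.4, -17.1, 5, 0, 0, 0]], hand=85)

```text
t: 1.6
eef_pos: [398.2, -221.1, 150.8]
tool_rot: [[0.988, 0.153, -0.001], [0.153, -0.988, 0.0], [-0.0, -0.001, -1.0]]
ft_force: [-0.4, -0.1, 0.2]
opening: 84.9
finger_force: 0.0
```

```bash
python3 -c "
from h import *
to([398,-222,72],down(8.8)); snap('wrist','w1'); print(open('pics/w1.json').read()); print(proj('w1',[398,-222,98]))"
```

```text
pos [ 398.17 -221.14  150.84] turn [-0.03  0.03  0.03] then shift [-0.3   0.82 78.84] F [-0.37 -0.11  0.16] op 84.87355592986506 t 1.6
{"fx": 341.4348126724, "fy": 341.4348126724, "cx": 282.6610327745258, "cy": 206.3238629696467, "position": [483.2212907521765, -207.36635419482394, 293.88762985390645], "rotation": [[0.15356585026130323, -0.9336365895226153, -0.32363598121670456], [-0.9881381333833845, -0.14534353259635338, -0.04958111420702515], [-0.0007476544123446964, 0.3274110203352797, -0.9448817199924483]]}
(np.float64(285.0921350700094), np.float64(234.41481195658804))
```

View pics/w1.png

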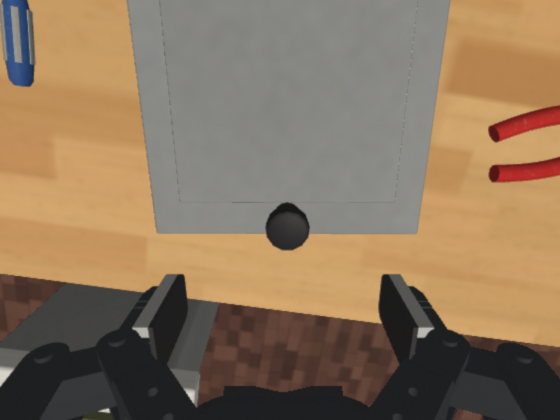

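The wrist view shows the knob head at about (287.5,228), with the lid's front edge level at row 234 (columns 157–417), so the yaw is right.

```bash
python3 -c "
from h import *
print(ray('w1',287.5,228,98.5));k=ray('w1',287.5,228,98.5)
a=ray('w1',157,234,66.5);b=ray('w1',417,234,66.5);print(a,b,np.linalg.norm(a-b),(a+b)/2,np.degrees(np.arctan2(a[0]-b[0],b[1]-a[1])))
to([k[0],k[1],71.5],down(8.8))"
```

```text
[ 402.72 -222.76   98.5 ]
[ 370.32 -132.49   66.5 ] [ 399.34 -318.79   66.5 ] 188.5467197240465 [ 384.83 -225.64   66.5 ] -171.14752251779967
pos [ 399.27 -217.95  149.99] turn [-0.24 -0.02  0.05] then shift [ 2.68  5.28 78.49] F [1.06 2.38 0.7 ] op 84.92031632779252 t 1.65
```

>>> play_rows(plan=[[1.4, 0.7, 10, 0, 0, 0], [1.4, 0.7, 15, 0, 0, 0], [0, 0, 15, 0, 0, 0], [0, 0, 15, 0, 0, 0], [0, 0, 12, 0, 0, 0], [0, 0, 8, 0, 0, 0], [0, 0, 4, 0, 0, 0], [0, 0, 0, 0, 0, 0], [0, 0, 0, 0, 0, 0], [0, 0, 0, 0, 0, 0], [0, 0, 0, 0, 0, 0], [0, 0, 0, 0, 0, 0]])

```text
t: 2.65
eef_pos: [401.4, -223.7, 72.9]
tool_rot: [[0.988, 0.153, 0.001], [0.153, -0.988, -0.001], [0.001, 0.001, -1.0]]
ft_force: [1.2, -0.6, 0.2]
opening: 85.1
finger_force: 0.0
```

>>> play_rows(plan=[[0, 0, 0, 0, 0, 0], [0, 0, 0, 0, 0, 0], [0, 0, 0, 0, 0, 0], [0, 0, 0, 0, 0, 0], [0, 0, 0, 0, 0, 0], [0, 0, 0, 0, 0, 0], [0, 0, 0, 0, 0, 0], [0, 0, 0, 0, 0, 0], [0, 0, 0, 0, 0, 0], [0, 0, 0, 0, 0, 0]], hand=10)

```text
t: 3.48
eef_pos: [401.0, -223.5, 72.6]
tool_rot: [[0.988, 0.154, 0.0], [0.154, -0.988, -0.0], [0.0, 0.0, -1.0]]
ft_force: [-1.7, 0.8, 6.2]
opening: 25.8
finger_force: 58.8
```

```bash
python3 -c "
from h import *
for n,a,b in [(1,0,5),(1,5,10),(1,10,15),(1,15,20),(1,20,25),(1,25,30),(1,30,35),(1,35,40),(1,40,45),(1,45,50),(1,50,55),(1,55,60),(1,60,65),(1,65,70),(1,70,75),(1,75,80),(1,80,85),(1,85,90),(1,90,95),(1,95,99)]:
  f=lambda t:166.9*np.array([np.cos(np.radians(169.3-t)),-np.sin(np.radians(169.3-t))])
  print(a,b,(f(b)-f(a)).round(1)/2)"
```

```text
0 5 [ 1.65 -7.1 ]
5 10 [ 2.25 -6.9 ]
10 15 [ 2.85 -6.7 ]
15 20 [ 3.45 -6.4 ]
20 25 [ 4.  -6.1]
25 30 [ 4.5 -5.7]
30 35 [ 5.  -5.3]
35 40 [ 5.45 -4.85]
40 45 [ 5.85 -4.35]
45 50 [ 6.2  -3.85]
50 55 [ 6.5 -3.3]
55 60 [ 6.75 -2.7 ]
60 65 [ 6.95 -2.1 ]
65 70 [ 7.15 -1.5 ]
70 75 [ 7.25 -0.85]
75 80 [ 7.3  -0.25]
80 85 [7.25 0.4 ]
85 90 [7.2  1.05]
90 95 [7.1  1.65]
95 99 [5.55 1.75]
```

>>> play_rows(plan=[[1.6, 0, -7.1, 0, 0, 0], [1.6, 0, -7.1, 0, 0, 0], [2.2, 0, -6.9, 0, 0, 0], [2.2, 0, -6.9, 0, 0, 0], [2.8, 0, -6.7, 0, 0, 0], [2.9, 0, -6.7, 0, 0, 0], [3.4, 0, -6.4, 0, 0, 0], [3.5, 0, -6.4, 0, 0, 0]])

```text
t: 4.15
eef_pos: [421.3, -220.4, 127.2]
tool_rot: [[0.988, 0.154, 0.0], [0.154, -0.988, -0.0], [0.0, 0.0, -1.0]]
ft_force: [1.8, -2.1, -3.9]
opening: 25.4
finger_force: 59.1
```

>>> play_rows(plan=[[4, 0, -6.1, 0, 0, 0], [4, 0, -6.1, 0, 0, 0], [4.5, 0, -5.7, 0, 0, 0], [4.5, 0, -5.7, 0, 0, 0], [5, 0, -5.3, 0, 0, 0], [5, 0, -5.3, 0, 0, 0], [5.4, 0, -4.9, 0, 0, 0], [5.4, 0, -4.9, 0, 0, 0]])

```text
t: 4.82
eef_pos: [458.6, -214.7, 171.0]
tool_rot: [[0.988, 0.153, -0.0], [0.153, -0.988, -0.0], [-0.001, 0.0, -1.0]]
ft_force: [0.4, -4.9, -3.6]
opening: 25.7
finger_force: 59.1
```

Forces are small; continuing.

>>> play_rows(plan=[[5.8, 0, -4.4, 0, 0, 0], [5.9, 0, -4.3, 0, 0, 0], [6.2, 0, -3.9, 0, 0, 0], [6.2, 0, -3.8, 0, 0, 0], [6.5, 0, -3.3, 0, 0, 0], [6.5, 0, -3.3, 0, 0, 0], [6.8, 0, -2.7, 0, 0, 0], [6.8, 0, -2.7, 0, 0, 0], [7, 0, -2.1, 0, 0, 0], [7, 0, -2.1, 0, 0, 0], [7.1, 0, -1.5, 0, 0, 0], [7.2, 0, -1.5, 0, 0, 0]])

```text
t: 5.82
eef_pos: [536.6, -202.8, 206.7]
tool_rot: [[0.988, 0.153, -0.001], [0.153, -0.988, -0.001], [-0.001, 0.001, -1.0]]
ft_force: [-1.3, -5.5, -1.6]
opening: 25.5
finger_force: 59.3
```

>>> play_rows(plan=[[7.2, 0, -0.9, 0, 0, 0], [7.2, 0, -0.8, 0, 0, 0], [7.3, 0, -0.3, 0, 0, 0], [7.3, 0, -0.2, 0, 0, 0], [7.2, 0, 0.4, 0, 0, 0], [7.2, 0, 0.4, 0, 0, 0], [7.2, 0, 1, 0, 0, 0], [7.2, 0, 1, 0, 0, 0], [7.1, 0, 1.6, 0, 0, 0], [7.1, 0, 1.6, 0, 0, 0]])

```text
t: 6.65
eef_pos: [608.2, -191.9, 203.0]
tool_rot: [[0.988, 0.153, 0.0], [0.153, -0.988, -0.001], [0.0, 0.001, -1.0]]
ft_force: [-0.1, -5.2, -1.0]
opening: 25.6
finger_force: 59.4
```

```bash
python3 -c "
from h import *
to([398,-222,72],down(8.8)); snap('side','s2')
a=cv2.imread('pics/s2.png')[100:310,200:480];cv2.imwrite('pics/s2c.png',cv2.resize(a,(0,0),fx=2.8,fy=2.8,interpolation=cv2.INTER_CUBIC))"
```

```text
pos [ 608.16 -191.9   203.03] turn [ 0.07 -0.01  0.01] then shift [-212.29   -2.41  131.03] F [-0.05 -5.23 -1.03] op 25.61295290356962 t 6.65
```

View pics/s2c.png

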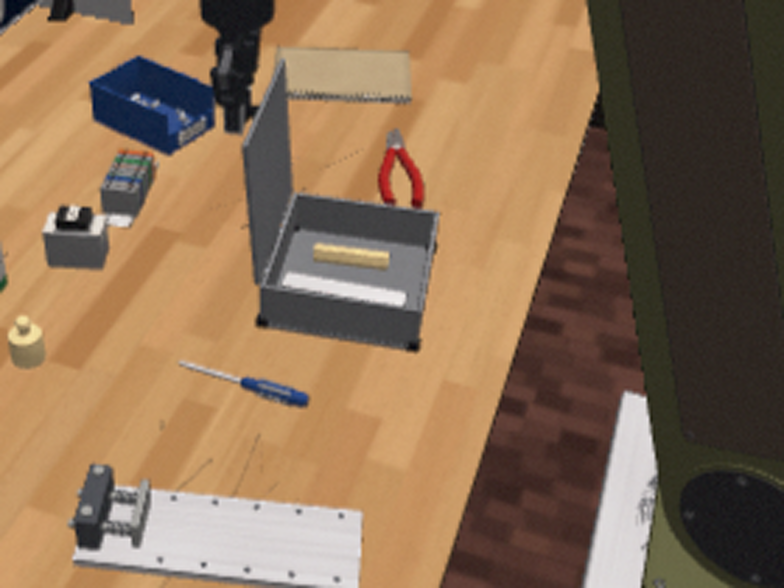

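The picture shows the lid just past upright and held by the fingers. The aluminium bar lies nearer the camera, by the left wall, and the brass bar lies beyond it.

>>> play_rows(plan=[[5.5, 0, 1.7, 0, 0, 0], [5.5, 0, 1.7, 0, 0, 0], [0, 0, 0, 0, 0, 0], [0, 0, 0, 0, 0, 0]])

```text
t: 7.03
eef_pos: [619.1, -190.2, 199.5]
tool_rot: [[0.988, 0.153, 0.001], [0.153, -0.988, -0.001], [0.001, 0.001, -1.0]]
ft_force: [-0.3, -4.7, 1.5]
opening: 25.5
finger_force: 59.6
```

>>> play_rows(plan=[[0, 0, 0, 0, 0, 0], [0, 0, 0, 0, 0, 0], [0, 0, 0, 0, 0, 0], [0, 0, 0, 0, 0, 0], [0, 0, 0, 0, 0, 0], [0, 0, 0, 0, 0, 0], [0, 0, 0, 0, 0, 0], [0, 0, 0, 0, 0, 0], [0, 0, -5, 0, 0, 0], [0, 0, -12, 0, 0, 0], [0, 0, -20, 0, 0, 0], [0, 0, -25, 0, 0, 0], [0, 0, -25, 0, 0, 0], [0, 0, -20, 0, 0, 0]], hand=70)

```text
t: 8.2
eef_pos: [618.7, -189.8, 308.4]
tool_rot: [[0.988, 0.153, 0.002], [0.153, -0.988, -0.001], [0.002, 0.001, -1.0]]
ft_force: [0.5, -0.5, 0.1]
opening: 70.2
finger_force: 0.0
```

>>> play_rows(plan=[[-10, -1.4, 0, 0, 0, 0], [-20, -3, 0, 0, 0, 0], [-20, -3, 0, 0, 0, 0], [-20, -3, 0, 0, 0, 0], [-20, -3, 0, 0, 0, 0], [-20, -3, 0, 0, 0, 0], [-20, -3, 10, 0, 0, 0], [-20, -3, 10, 0, 0, 0], [-20, -3, 10, 0, 0, 0], [-10, -1, 10, 0, 0, 0], [0, 0, 0, 0, 0, 0], [0, 0, 0, 0, 0, 0], [0, 0, 0, 0, 0, 0]], hand=45)

```text
t: 9.28
eef_pos: [437.3, -191.5, 266.4]
tool_rot: [[0.988, 0.153, 0.001], [0.153, -0.988, -0.0], [0.001, 0.001, -1.0]]
ft_force: [-0.7, 0.3, -0.5]
opening: 44.5
finger_force: 0.0
```

```bash
python3 -c "
from h import *
to([398,-222,72],down(8.8)); snap('wrist','w2')"
```

```text
pos [ 437.27 -191.47  266.41] turn [ 0.04 -0.08  0.02] then shift [-43.48  24.17 194.41] F [-0.74  0.32 -0.46] op 44.53138145388982 t 9.2833
```

View pics/w2.png

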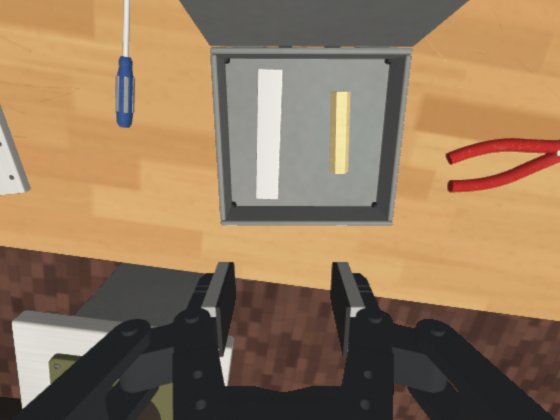

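The wrist view shows the open case. The aluminium bar's top has corners (259,70), (282,70), (278,198) and (257,198); the brass bar is at (331–350, 92–173). The lid stands open at the top of the picture.

```bash
python3 -c "
from h import *
C=np.array([ray('w2',*p,31) for p in [(259,70),(282,70),(278,198),(257,198)]]);print(C,C.mean(0))
e=(C[0]+C[1]-C[2]-C[3])/2;yaw=np.degrees(np.arctan2(e[1],e[0]));print(np.linalg.norm(e),yaw)
W=[ray('w2',*p,60) for p in [(213,50),(410,50),(222,224),(393,224)]];print(np.array(W))
print('brass',ray('w2',331,130,20))
m=C.mean(0);to([m[0],m[1],100],down(yaw))"
```

```text
[[ 536.3  -150.84   31.  ]
 [ 539.93 -174.27   31.  ]
 [ 402.43 -190.82   31.  ]
 [ 398.69 -166.68   31.  ]] [ 469.34 -170.65   31.  ]
138.50350711182705 6.714298727906336
[[ 545.85 -108.1    60.  ]
 [ 574.12 -290.2    60.  ]
 [ 372.4  -133.27   60.  ]
 [ 401.29 -319.6    60.  ]]
brass [ 487.09 -237.99   20.  ]
pos [ 437.66 -191.59  266.55] turn [ 0.05 -0.1   2.12] then shift [ 33.9  -17.09 166.55] F [ 0.42 -0.33  0.36] op 45.18216769945349 t 9.3333
```

>>> play_rows(plan=[[0, 0, 0, 0, 0, 2.1], [11.3, -5.7, 15, 0, 0, 0], [11.3, -5.7, 20, 0, 0, 0], [11.3, -5.7, 25, 0, 0, 0], [0, 0, 25, 0, 0, 0], [0, 0, 25, 0, 0, 0], [0, 0, 25, 0, 0, 0], [0, 0, 25, 0, 0, 0], [0, 0, 25, 0, 0, 0], [0, 0, 15, 0, 0, 0], [0, 0, 0, 0, 0, 0], [0, 0, 0, 0, 0, 0], [0, 0, 0, 0, 0, 0]])

```text
t: 10.42
eef_pos: [469.8, -170.7, 66.8]
tool_rot: [[0.993, 0.117, 0.002], [0.117, -0.993, -0.001], [0.002, 0.001, -1.0]]
ft_force: [-0.1, 0.4, 0.1]
opening: 45.0
finger_force: 0.0
```

```bash
python3 -c "
from h import *
to([469.5,-170.6,10],down(6.7))"
```

```text
pos [ 469.75 -170.75   66.76] turn [ 0.06 -0.11  0.04] then shift [-0.23 -0.18 56.76] F [-0.06  0.37  0.11] op 44.984328525090135 t 10.4167
```

>>> play_rows(plan=[[0, 0, 12, 0, 0, 0], [0, 0, 15, 0, 0, 0], [0, 0, 15, 0, 0, 0], [0, 0, 9, 0, 0, 0], [0, 0, 5, 0, 0, 0], [0, 0, 0, 0, 0, 0], [0, 0, 0, 0, 0, 0], [0, 0, 0, 0, 0, 0]])

```text
t: 11.08
eef_pos: [469.5, -170.6, 13.5]
tool_rot: [[0.993, 0.117, 0.004], [0.117, -0.993, -0.001], [0.004, 0.002, -1.0]]
ft_force: [-4.2, 1.4, 24.5]
opening: 45.5
finger_force: 10.3
```

>>> play_rows(plan=[[0, 0, 0, 0, 0, 0], [0, 0, 0, 0, 0, 0], [0, 0, 0, 0, 0, 0], [0, 0, 0, 0, 0, 0], [0, 0, 0, 0, 0, 0], [0, 0, 0, 0, 0, 0], [0, 0, 0, 0, 0, 0], [0, 0, 0, 0, 0, 0]], hand=10)

```text
t: 11.75
eef_pos: [470.3, -171.0, 12.6]
tool_rot: [[0.993, 0.117, 0.005], [0.117, -0.993, -0.002], [0.005, 0.002, -1.0]]
ft_force: [-1.7, 1.5, 15.8]
opening: 23.9
finger_force: 60.3
```

>>> play_rows(plan=[[0, 0, -4, 0, 0, 0], [0, 0, -8, 0, 0, 0], [0, 0, -14, 0, 0, 0], [0, 0, -20, 0, 0, 0], [0, 0, -20, 0, 0, 0], [0, 0, -20, 0, 0, 0], [0, 0, -20, 0, 0, 0], [0, 0, -14, 0, 0, 0], [0, 0, 0, 0, 0, 0], [0, 0, 0, 0, 0, 0], [0, 0, 0, 0, 0, 0]])

```text
t: 12.67
eef_pos: [467.3, -169.9, 129.3]
tool_rot: [[0.993, 0.117, -0.001], [0.117, -0.993, 0.001], [-0.001, -0.001, -1.0]]
ft_force: [-0.0, 0.4, -2.7]
opening: 23.5
finger_force: 59.4
```

```bash
python3 -c "
from h import *
to([470,-171,130],down(15));print(observe()['wrist_torque'])
c=np.array([467.4,190.8,130]);u=np.array([np.cos(np.radians(15)),np.sin(np.radians(15)),0]);to(c-40*u,down(15))"
```

```text
pos [ 467.33 -169.92  129.28] turn [-0.05  0.07 -8.27] then shift [ 2.3   1.74 -0.72] F [-0.05  0.4  -2.7 ] op 23.475158956536642 t 12.6667
[-0.06  0.04 -0.02]
pos [ 467.33 -169.92  129.28] turn [-0.05  0.07 -8.27] then shift [  53.43 -348.41   -0.72] F [-0.05  0.4  -2.7 ] op 23.475158956536642 t 12.6667
```

>>> play_rows(plan=[[0, 0, 0, 0, 0, -4.1], [0, 0, 0, 0, 0, -4.1], [3, -19.4, 0, 0, 0, 0], [3, -19.4, 0, 0, 0, 0], [3, -19.4, 0, 0, 0, 0], [3, -19.4, 0, 0, 0, 0], [3, -19.4, 0, 0, 0, 0], [3, -19.4, 0, 0, 0, 0], [3, -19.4, 0, 0, 0, 0], [3, -19.4, 0, 0, 0, 0], [3, -19.4, 0, 0, 0, 0], [3, -19.4, 0, 0, 0, 0], [3, -19.4, 0, 0, 0, 0], [3, -19.4, 0, 0, 0, 0], [3, -19.4, 0, 0, 0, 0], [3, -19.4, 0, 0, 0, 0], [3, -19.4, 0, 0, 0, 0], [3, -19.4, 0, 0, 0, 0], [3, -19.4, 0, 0, 0, 0], [3, -18.6, 0, 0, 0, 0]])

```text
t: 14.33
eef_pos: [429.1, 180.9, 128.4]
tool_rot: [[0.966, 0.258, -0.003], [0.258, -0.966, -0.001], [-0.004, 0.0, -1.0]]
ft_force: [0.9, 0.4, -2.4]
opening: 23.9
finger_force: 59.5
```

>>> play_rows(plan=[[0, 0, 0, 0, 0, 0], [0, 0, 0, 0, 0, 0], [0, 0, 0, 0, 0, 0], [0, 0, 0, 0, 0, 0]])

```text
t: 14.67
eef_pos: [430.0, 179.4, 129.2]
tool_rot: [[0.966, 0.257, -0.002], [0.257, -0.966, -0.001], [-0.002, 0.0, -1.0]]
ft_force: [-0.7, -0.1, -2.7]
opening: 23.3
finger_force: 59.6
```

```bash
python3 -c "
from h import *
c=np.array([467.4,190.8,130]);u=np.array([np.cos(np.radians(15)),np.sin(np.radians(15)),0]);to(c-40*u,down(15))
snap('wrist','w3');snap('side','s3')
print([proj('w3',[467.4+a*u[0]-b*u[1],190.8+a*u[1]+b*u[0],12]) for a in (-130,130) for b in (-45,45)])"
```

```text
pos [430.01 179.4  129.24] turn [ 0.03  0.1  -0.1 ] then shift [-0.94 -1.33 -0.76] F [-0.69 -0.08 -2.7 ] op 23.285307260198184 t 14.6667
[(np.float64(332.41973906717624), np.float64(298.30273455883713)), (np.float64(231.33421521565765), np.float64(298.4606246676484)), (np.float64(351.2092841816019), np.float64(-49.40316192846532)), (np.float64(210.59348332732168), np.float64(-49.14065543233946))]
```

View pics/w3.png

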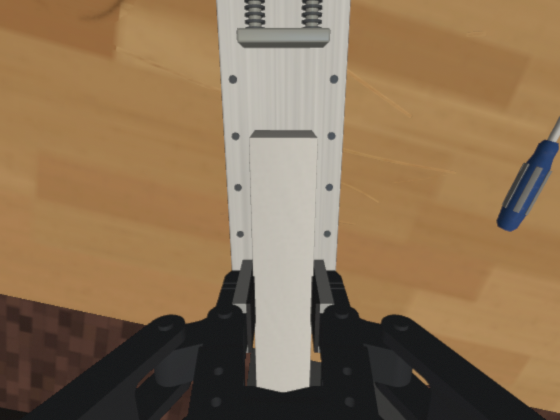

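The view shows the bar straight in the fingers, with its front end at rows 130–138 and its centre near column 283.7. The bed's middle is near column 284 and the pad's front is around rows 41–47 (columns 237–330).

```bash
python3 -c "
from h import *
from scipy.optimize import brentq
c=json.load(open('pics/w3.json'));print(c['position'])
u=np.array([np.cos(np.radians(15)),np.sin(np.radians(15)),0])
v=np.array([-u[1],u[0],0]);B=np.array([467.4,190.8,12])
f=lambda z:(ray('w3',283.5,138,z+25)-ray('w3',283.5,130,z))@u
for z in (115,118,121,124,127,130):print(z,f(z),(ray('w3',283.5,138,z+25)-B)@u,np.linalg.norm(ray('w3',250,138,z+25)-ray('w3',317,138,z+25)))
for r,z in((28,46),(41,46),(47,14)):print(r,z,(ray('w3',283.5,r,z)-B)@u,(ray('w3',283.5,r,z)-B)@v)
print('bar v',(ray('w3',283.5,138,148)-B)@v,(ray('w3',284,380,148)-B)@v,'bed v',[(ray('w3',x,y,12)-B)@v for x,y in ((284,0),(284.5,270))])
a=cv2.imread('pics/w3.png')[0:180,190:380];cv2.imwrite('pics/w3c.png',cv2.resize(a,(0,0),fx=3.3,fy=3.3,interpolation=cv2.INTER_CUBIC))
"
```

```text
[513.3520851128643, 202.15444128593052, 272.16083244825194]
115 -0.12373482495170156 29.048475320189276 25.671896463519303
118 -0.05537819124606155 29.46334655945632 25.08915430032421
121 0.012978442459516156 29.87821779872336 24.50641213712913
124 0.08133507616509388 30.293089037990395 23.923669973934047
127 0.14969170987067895 30.707960277257442 23.340927810738926
130 0.21804834357625666 31.122831516524478 22.758185647543847
28 46 80.6718736243453 -1.5368059744743334
41 46 73.68085903621386 -1.5309182736440086
47 14 73.66547171380019 -1.6133946043979925
bar v -1.2313268344408108 -1.3708679011261466 bed v [np.float64(-1.9760567959734985), np.float64(-2.333911888476919)]
```

View pics/w3c.png

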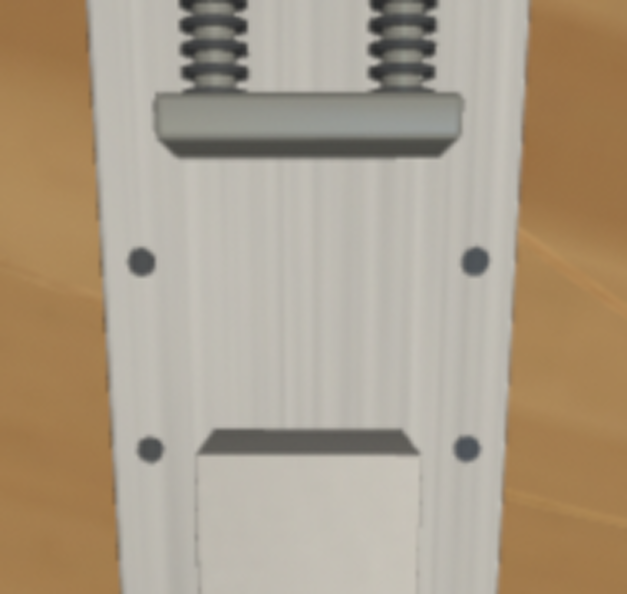

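The crop shows the pad front edge, the end of the bar and the bed screws all parallel. The gap is about 44 mm, and the bar sits about 0.8 mm off the midline, to the left. Lowering now.

>>> play_rows(plan=[[0, 0.8, 10, 0, 0, 0], [0, 0, 18, 0, 0, 0], [0, 0, 20, 0, 0, 0], [0, 0, 20, 0, 0, 0], [0, 0, 15, 0, 0, 0], [0, 0, 8, 0, 0, 0], [0, 0, 5, 0, 0, 0], [0, 0, 2, 0, 0, 0], [0, 0, 0, 0, 0, 0], [0, 0, 0, 0, 0, 0], [0, 0, 0, 0, 0, 0]])

```text
t: 15.68
eef_pos: [431.5, 179.7, 32.7]
tool_rot: [[0.966, 0.258, 0.002], [0.258, -0.966, 0.001], [0.002, -0.0, -1.0]]
ft_force: [0.1, 0.5, -3.2]
opening: 23.6
finger_force: 59.6
```

>>> play_rows(plan=[[0, 0, 1, 0, 0, 0], [0, 0, 1, 0, 0, 0], [0, 0, 1, 0, 0, 0], [0, 0, 1, 0, 0, 0], [0, 0, 0, 0, 0, 0], [0, 0, 0, 0, 0, 0]])

```text
t: 16.18
eef_pos: [430.7, 179.5, 27.8]
tool_rot: [[0.966, 0.258, -0.0], [0.258, -0.966, -0.0], [-0.0, -0.0, -1.0]]
ft_force: [0.0, -0.1, -2.8]
opening: 23.7
finger_force: 59.6
```

>>> play_rows(plan=[[0, 0, 1, 0, 0, 0], [0, 0, 1, 0, 0, 0], [0, 0, 1, 0, 0, 0], [0, 0, 1, 0, 0, 0], [0, 0, 0, 0, 0, 0], [0, 0, 0, 0, 0, 0]])

```text
t: 16.68
eef_pos: [430.6, 179.5, 23.8]
tool_rot: [[0.966, 0.258, -0.0], [0.258, -0.966, -0.0], [-0.0, -0.0, -1.0]]
ft_force: [0.3, -0.7, -2.7]
opening: 23.5
finger_force: 59.6
```

>>> play_rows(plan=[[0, 0, 1, 0, 0, 0], [0, 0, 1, 0, 0, 0], [0, 0, 1, 0, 0, 0], [0, 0, 0, 0, 0, 0], [0, 0, 0, 0, 0, 0]])

```text
t: 17.1
eef_pos: [430.7, 179.5, 20.8]
tool_rot: [[0.966, 0.258, -0.0], [0.258, -0.966, -0.0], [-0.0, 0.0, -1.0]]
ft_force: [1.0, 1.2, -3.0]
opening: 24.0
finger_force: 59.6
```

>>> play_rows(plan=[[0, 0, 1, 0, 0, 0], [0, 0, 1, 0, 0, 0], [0, 0, 0, 0, 0, 0], [0, 0, 0, 0, 0, 0]])

```text
t: 17.43
eef_pos: [430.8, 179.6, 18.9]
tool_rot: [[0.966, 0.258, 0.0], [0.258, -0.966, 0.0], [0.0, -0.0, -1.0]]
ft_force: [-0.1, -0.5, -2.5]
opening: 23.9
finger_force: 59.7
```

>>> play_rows(plan=[[0, 0, 0.5, 0, 0, 0], [0, 0, 0.5, 0, 0, 0], [0, 0, 0, 0, 0, 0], [0, 0, 0, 0, 0, 0]])

```text
t: 17.77
eef_pos: [430.8, 179.5, 18.6]
tool_rot: [[0.966, 0.258, 0.001], [0.258, -0.966, 0.0], [0.001, 0.0, -1.0]]
ft_force: [-2.0, -0.0, 4.8]
opening: 23.9
finger_force: 60.6
```

>>> play_rows(plan=[[2, 0, -0.2, 0, 0, 0], [5, 0, 0, 0, 0, 0], [7, 0, 0, 0, 0, 0], [7, 0, 0, 0, 0, 0], [7, 0, 0, 0, 0, 0], [5, 0, 0, 0, 0, 0], [3, 0, 0, 0, 0, 0], [0, 0, 0, 0, 0, 0], [0, 0, 0, 0, 0, 0], [0, 0, 0, 0, 0, 0]])

```text
t: 18.6
eef_pos: [465.8, 188.9, 18.4]
tool_rot: [[0.966, 0.258, 0.0], [0.258, -0.966, 0.0], [0.0, -0.0, -1.0]]
ft_force: [-2.1, -1.2, 6.0]
opening: 23.5
finger_force: 61.1
```

>>> play_rows(plan=[[1, 0, 0, 0, 0, 0], [1, 0, 0, 0, 0, 0], [1, 0, 0, 0, 0, 0], [1, 0, 0, 0, 0, 0], [0, 0, 0, 0, 0, 0], [0, 0, 0, 0, 0, 0]])

```text
t: 19.1
eef_pos: [465.8, 188.9, 18.4]
tool_rot: [[0.966, 0.258, -0.006], [0.258, -0.966, -0.002], [-0.006, 0.0, -1.0]]
ft_force: [-8.8, -2.0, 12.5]
opening: 23.5
finger_force: 62.2
```

The bar is dragging: the normal load rose and it did not advance. I'll ease the downward load.

>>> play_rows(plan=[[0, 0, -0.4, 0, 0, 0], [0, 0, -0.4, 0, 0, 0], [0, 0, 0, 0, 0, 0], [0, 0, 0, 0, 0, 0], [0, 0, 0, 0, 0, 0]])

```text
t: 19.52
eef_pos: [469.6, 189.9, 18.7]
tool_rot: [[0.966, 0.258, -0.0], [0.258, -0.966, -0.0], [-0.0, 0.0, -1.0]]
ft_force: [-1.2, -0.5, 0.2]
opening: 23.5
finger_force: 60.4
```

```bash
python3 -c "
from h import *
o=observe();to([467.4,190.8,18],down(15));print(o['wrist_torque'],o['tool_rot'])
snap('side','s4');snap('wrist','w4')
a=cv2.imread('pics/s4.png')[240:330,200:350];b=cv2.imread('pics/w4.png')[0:180,190:370]
a=cv2.resize(a,(500,300),interpolation=cv2.INTER_CUBIC);b=cv2.resize(b,(300,300),interpolation=cv2.INTER_CUBIC)
cv2.imwrite('pics/c4.png',np.hstack([a,b]))"
```

```text
pos [469.62 189.87  18.69] turn [ 0.    0.   -0.08] then shift [-1.91 -1.47  0.69] F [-1.2  -0.52  0.19] op 23.537514188222687 t 19.5167
[-0.05  0.38  0.03] [[ 0.97  0.26 -0.  ]
 [ 0.26 -0.97 -0.  ]
 [-0.    0.   -1.  ]]
```

View pics/c4.png

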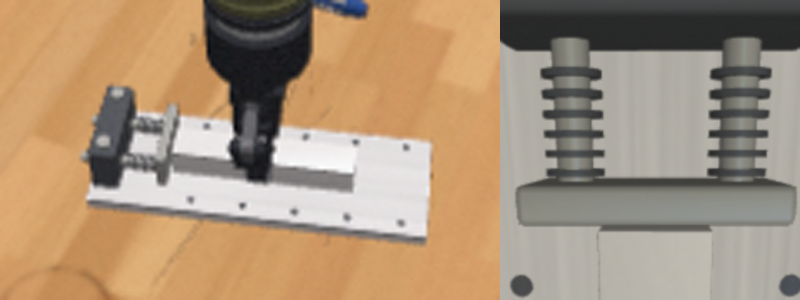

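The picture shows the bar flat on the bed, in line, with its end just short of the pad. It was only stiction; the load is now light, so I'll creep on.

>>> play_rows(plan=[[0.7, 0, 0, 0, 0, 0], [0.7, 0, 0, 0, 0, 0], [0.6, 0, 0, 0, 0, 0], [0, 0, 0, 0, 0, 0], [0, 0, 0, 0, 0, 0], [0, 0, 0, 0, 0, 0]])

```text
t: 20.12
eef_pos: [471.4, 190.3, 18.9]
tool_rot: [[0.966, 0.258, 0.0], [0.258, -0.966, 0.0], [0.0, 0.0, -1.0]]
ft_force: [-0.9, -0.7, -1.4]
opening: 23.6
finger_force: 60.2
```

>>> play_rows(plan=[[0.7, 0, 0, 0, 0, 0], [0.7, 0, 0, 0, 0, 0], [0.6, 0, 0, 0, 0, 0], [0, 0, 0, 0, 0, 0], [0, 0, 0, 0, 0, 0], [0, 0, 0, 0, 0, 0]])

```text
t: 20.62
eef_pos: [472.4, 190.6, 18.8]
tool_rot: [[0.966, 0.258, -0.001], [0.258, -0.966, -0.0], [-0.002, 0.0, -1.0]]
ft_force: [-3.8, -0.4, 0.1]
opening: 23.6
finger_force: 60.5
```

>>> play_rows(plan=[[0.7, 0, 0, 0, 0, 0], [0.7, 0, 0, 0, 0, 0], [0.6, 0, 0, 0, 0, 0], [0, 0, 0, 0, 0, 0], [0, 0, 0, 0, 0, 0], [0, 0, 0, 0, 0, 0]])

```text
t: 21.12
eef_pos: [474.1, 191.0, 18.8]
tool_rot: [[0.966, 0.258, -0.002], [0.258, -0.966, -0.001], [-0.002, 0.0, -1.0]]
ft_force: [-5.3, -1.4, 0.9]
opening: 23.8
finger_force: 60.6
```

Contact was at about 505.3 along the bed, and the force is rising as the spring should. Pressing on.

>>> play_rows(plan=[[0.7, 0, 0, 0, 0, 0], [0.7, 0, 0, 0, 0, 0], [0.7, 0, 0, 0, 0, 0], [0.7, 0, 0, 0, 0, 0], [0.7, 0, 0, 0, 0, 0], [0.7, 0, 0, 0, 0, 0], [0, 0, 0, 0, 0, 0], [0, 0, 0, 0, 0, 0], [0, 0, 0, 0, 0, 0]])

```text
t: 21.87
eef_pos: [476.8, 191.8, 18.7]
tool_rot: [[0.966, 0.258, -0.004], [0.258, -0.966, -0.001], [-0.005, 0.0, -1.0]]
ft_force: [-7.0, -1.1, 3.5]
opening: 23.6
finger_force: 60.9
```

>>> play_rows(plan=[[0.6, 0, 0, 0, 0, 0], [0.6, 0, 0, 0, 0, 0], [0.6, 0, 0, 0, 0, 0], [0.6, 0, 0, 0, 0, 0], [0.6, 0, 0, 0, 0, 0], [0, 0, 0, 0, 0, 0], [0, 0, 0, 0, 0, 0], [0, 0, 0, 0, 0, 0]])

```text
t: 22.53
eef_pos: [478.6, 192.2, 18.6]
tool_rot: [[0.966, 0.258, -0.006], [0.258, -0.966, -0.002], [-0.007, 0.0, -1.0]]
ft_force: [-9.0, -2.5, 5.6]
opening: 24.0
finger_force: 61.1
```

```bash
python3 -c "
from h import *
o=observe();u=np.array([.966,.2588,0]);print(o['eef_pos'],o['eef_pos']@u,o['ft_force'],o['ft_force']@u,o['wrist_torque'])
print(o['tool_rot'])"
```

```text
[478.56 192.22  18.56] 512.0335985511634 [-8.97 -2.51  5.6 ] -9.314804803366677 [-0.4   1.49  0.04]
[[ 0.97  0.26 -0.01]
 [ 0.26 -0.97 -0.  ]
 [-0.01  0.   -1.  ]]
```

>>> play_rows(plan=[[0.5, 0, -0.1, 0, 0.1, 0], [0.5, 0, -0.1, 0, 0.1, 0], [0.5, 0, -0.1, 0, 0.1, 0], [0.5, 0, 0, 0, 0.1, 0], [0.5, 0, 0, 0, 0, 0], [0, 0, 0, 0, 0, 0], [0, 0, 0, 0, 0, 0], [0, 0, 0, 0, 0, 0]])

```text
t: 23.2
eef_pos: [479.4, 192.5, 18.6]
tool_rot: [[0.966, 0.258, -0.002], [0.258, -0.966, -0.001], [-0.002, 0.0, -1.0]]
ft_force: [-11.5, -3.0, 7.0]
opening: 23.8
finger_force: 61.1
```

```bash
python3 -c "
from h import *
o=observe();u=np.array([.966,.2588,0]);print(o['eef_pos'],o['eef_pos']@u,o['ft_force'],o['ft_force']@u,o['wrist_torque'],o['tool_rot'][:,2]*1000)"
```

```text
[479.44 192.47  18.57] 512.9540110411418 [-11.53  -2.99   7.  ] -11.909172318800962 [-0.52  1.96  0.04] [   -2.35    -0.88 -1000.  ]
```

>>> play_rows(plan=[[0, 0, -0.2, 0, 0, 0], [0, 0, -0.2, 0, 0, 0], [0, 0, 0, 0, 0, 0], [0, 0, 0, 0, 0, 0], [0, 0, 0, 0, 0, 0], [0, 0, 0, 0, 0, 0]])

```text
t: 23.7
eef_pos: [479.6, 192.5, 18.6]
tool_rot: [[0.966, 0.258, -0.002], [0.258, -0.966, -0.001], [-0.002, 0.0, -1.0]]
ft_force: [-10.0, -1.8, 1.9]
opening: 23.7
finger_force: 60.5
```

```bash
python3 -c "
from h import *
o=observe();u=np.array([.966,.2588,0]);print(o['eef_pos'],o['eef_pos']@u,o['ft_force'],o['ft_force']@u,o['wrist_torque'],o['tool_rot'][:,2]*1000)"
```

```text
[479.59 192.51  18.59] 513.108287816744 [-10.04  -1.84   1.95] -10.170413196466885 [-0.42  1.73  0.07] [   -2.29    -0.88 -1000.  ]
```

>>> play_rows(plan=[[0.6, 0, 0, 0, 0, 0], [0.6, 0, 0, 0, 0, 0], [0.6, 0, 0, 0, 0, 0], [0.6, 0, -0.2, 0, 0, 0], [0, 0, 0, 0, 0, 0], [0, 0, 0, 0, 0, 0], [0, 0, 0, 0, 0, 0], [0, 0, 0, 0, 0, 0]])

```text
t: 24.37
eef_pos: [481.5, 193.0, 18.6]
tool_rot: [[0.966, 0.258, -0.003], [0.258, -0.966, -0.001], [-0.003, 0.0, -1.0]]
ft_force: [-10.9, -3.8, 0.7]
opening: 23.7
finger_force: 60.5
```

```bash
python3 -c "
from h import *
o=observe();u=np.array([.966,.2588,0]);print(o['eef_pos'],o['eef_pos']@u,o['ft_force'],o['ft_force']@u,o['wrist_torque'],o['tool_rot'][:,2]*1000)"
```

```text
[481.47 192.99  18.61] 515.0487068827703 [-10.89  -3.78   0.7 ] -11.49571052320557 [-0.41  1.79  0.05] [  -3.13   -1.09 -999.99]
```

```bash
python3 -c "
from h import *
snap('side','s5');snap('wrist','w5')
a=cv2.imread('pics/s5.png')[110:330,200:400];b=cv2.imread('pics/w5.png')[0:220,180:390]
a=cv2.resize(a,(400,440),interpolation=cv2.INTER_CUBIC);b=cv2.resize(b,(400,440),interpolation=cv2.INTER_CUBIC)
cv2.imwrite('pics/c5.png',np.hstack([a,b]))"
```

```text
(no output)
```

View pics/c5.png

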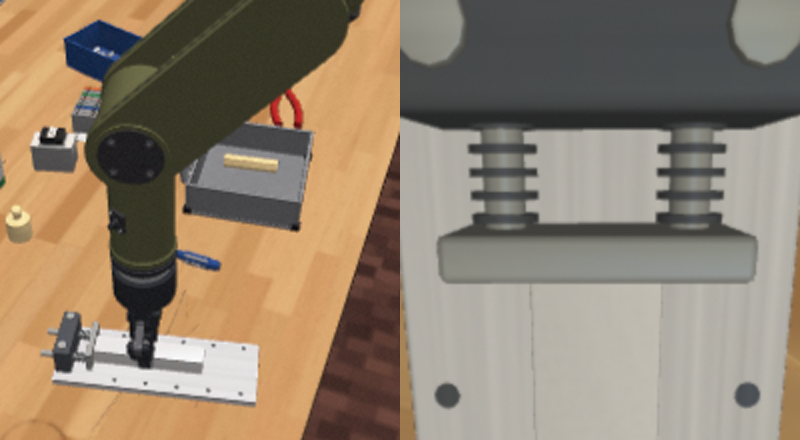

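The picture shows the bar square against the pressed-in pad, the lid open and the brass bar in the case. The pad's front top edge is at wrist row 141.5.

```bash
python3 -c "
from h import *
u=np.array([.966,.2588,0]);B=np.array([467.4,190.8,12])
print((ray('w5',284,141.5,46)-B)@u,(ray('w4',284,135,46)-B)@u)
o=observe();print(o['eef_pos']@u,o['ft_force']@u,o['ft_force'])"
```

```text
83.46212806936444 73.25281070057834
515.0178364712316 -10.885323224200809 [-10.56  -2.66   0.96]
```

```bash
python3 -c "
from cell import finish_job; print(finish_job())"
```

```text
the job is handed in; nothing more can be done
None
```

The job is handed in: the lid is open on its stop, and the aluminium bar lies flat along the bed, held square against the pad at about 10–11 N (pad in about 10 mm). The brass bar is still in the case, and I moved nothing else.

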